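# Fill the rack and open the push-and-turn refill bottle

## Task

Get the washroom counter ready for refilling: first stand the two spare small bottles upright in the two empty cells of the filling rack and let go of them, leaving the bottles already there in place. Then open the big refill bottle: press its safety cap down, twist it counter-clockwise (seen from above) while it is down, and lift it off. Finish while still holding the cap in the gripper, clearly above the bottle (at least 5 cm higher than when closed) and over its mouth; leave the pump bottle, tumbler and hairbrush alone.

Things in the scene. Friction and masses are not known exactly. Their poses are not given: they have to be found in the camera images.
- rack: grey plastic filling rack fixed to the counter: a row of four open-topped square cells along its y axis, 50 x 188 x 40 mm (x, y, height), walls and floor 4 mm. Origin at the centre of its underside. Small bottles stand out 59 mm above its walls, only 12 mm apart: grip them across the row (fingers closing along the rack's x axis)
- cell0 (a point): cell 0 of the rack (row order along the rack's y axis, 46 mm apart): centre of its inner floor, 4 mm above the counter; the cell is 42 x 42 mm and 36 mm deep. Two of the four cells hold a bottle at the start and two are empty; which ones varies
- cell1 (a point): cell 1 of the rack (row order along the rack's y axis, 46 mm apart): centre of its inner floor, 4 mm above the counter; the cell is 42 x 42 mm and 36 mm deep. Two of the four cells hold a bottle at the start and two are empty; which ones varies
- cell2 (a point): cell 2 of the rack (row order along the rack's y axis, 46 mm apart): centre of its inner floor, 4 mm above the counter; the cell is 42 x 42 mm and 36 mm deep. Two of the four cells hold a bottle at the start and two are empty; which ones varies
- cell3 (a point): cell 3 of the rack (row order along the rack's y axis, 46 mm apart): centre of its inner floor, 4 mm above the counter; the cell is 42 x 42 mm and 36 mm deep. Two of the four cells hold a bottle at the start and two are empty; which ones varies
- spare_a: small open-necked bottle, dark navy plastic, 95 mm tall, 40 g: body 34 mm in diameter up to 76 mm, then a 20 mm neck. Origin at the centre of its underside, z up. A spare standing on the counter to the robot's right of and nearer than the rack; goes into any empty cell
- spare_b: small open-necked bottle, dark navy plastic, 95 mm tall, 40 g: body 34 mm in diameter up to 76 mm, then a 20 mm neck. Origin at the centre of its underside, z up. The other spare, standing on the counter likewise
- stood_a: small open-necked bottle, dark navy plastic, 95 mm tall, 40 g: body 34 mm in diameter up to 76 mm, then a 20 mm neck. Origin at the centre of its underside, z up. Already stands in one of the cells; stays there
- stood_b: small open-necked bottle, dark navy plastic, 95 mm tall, 40 g: body 34 mm in diameter up to 76 mm, then a 20 mm neck. Origin at the centre of its underside, z up. Already stands in another of the cells; stays there
- refill: big refill bottle, dark navy plastic, in a steel holder fixed to the counter (base plate 120 x 120 x 6 mm); it does not move. Body 76 mm in diameter up to 95 mm above the counter, shoulder tapering to a 34 mm neck at 114 mm, rim at 158 mm. Origin at the centre of its underside, on the counter; z up along the neck's axis
- cap: round white ribbed push-and-turn safety cap on the refill bottle: loose, 40 g, 57 mm in diameter, 34 mm high. Origin at the centre of its underside, 134 mm above the counter when closed (top at 168 mm). Closed, it neither turns nor lifts. A spring resists pressing (4 N at once, 8 N at 6 mm); it must be 3.5 mm down or more, best 5 mm, to turn, and stops hard at 6 mm
- mouth (a point): centre of the refill bottle's rim, 158 mm above the counter, inside the cap. While pressed, the cap turns only counter-clockwise seen from above. It is free of the catches from about 40 to 80 degrees past its closed position: aim for 60 (a stop follows at about 83). The spring then pushes it up about 3 mm; lift it straight up, 24 mm to clear the neck
- pump_bottle: bystander: navy pump bottle with white pump head, 58 mm in diameter, 147 mm tall, on the counter beyond the refill bottle. Origin at the centre of its underside
- tumbler: bystander: white ceramic tumbler, 72 mm in diameter, 85 mm tall, on the counter. Origin at the centre of its underside
- hairbrush: bystander: black hairbrush lying on the counter, about 215 mm long, 26 mm high, head towards its +x. Origin on the counter between head and handle
There are look-alikes about, which are no part of the job. Several things have the shape of the cap; the one meant has the colours described above.

How it is judged:
On the way, in this order (a step that is already met when the one before it is completed fails the run):
1. both spare bottles stand in the empty cells, let go ((horizontal distance between spare_a and cell0 below 0.01 m or horizontal distance between spare_a and cell1 below 0.01 m or horizontal distance between spare_a and cell2 below 0.01 m or horizontal distance between spare_a and cell3 below 0.01 m) and z of each of spare_a, spare_b in the frame of rack below 0.01 m and angle between each of spare_a, spare_b's own z axis and vertical below 0.2 rad and contact force between each of spare_a, spare_b and the fingers below 0.2 N and linear speed of each of spare_a, spare_b below 0.03 m/s and (horizontal distance between spare_b and cell0 below 0.01 m or horizontal distance between spare_b and cell1 below 0.01 m or horizontal distance between spare_b and cell2 below 0.01 m or horizontal distance between spare_b and cell3 below 0.01 m)), for 0.2 s.
2. the cap is pressed down at least 2.5 mm on the bottle (z of cap in the frame of refill below 0.1315 m and horizontal distance between cap and refill below 0.006 m), for 0.05 s.
3. the cap, still on the bottle, is twisted at least 32 degrees (angle between the x axis of cap and the x axis of refill, either way round above 0.56 rad and z of cap in the frame of refill below 0.142 m), for 0.05 s.
At the end, for the whole second after the job is handed in: both spares upright (0.2 rad) on the floors of rack cells, within 10 mm of a centre, untouched and at rest; the gripper holds the cap still, at least 45 mm higher than closed, within 40 mm of the bottle's axis, tilted under 0.4 rad, off the bottle (all of step 1 and z of cap in the frame of refill above 0.179 m and horizontal distance between cap and refill below 0.04 m and angle between cap's own z axis and vertical below 0.4 rad and contact force between cap and the fingers above 1 N and contact force between cap and refill below 0.1 N and linear speed of cap below 0.03 m/s); the arm keeps its last pose, push and grip.
It fails at once if a bottle that already stood in the rack is taken out, shifted or tipped (distance of any of stood_a, stood_b from where it was at the start of the episode above 0.02 m or angle between any of stood_a, stood_b's own z axis and vertical above 0.4 rad).
It fails at once if a bystander (pump bottle, tumbler, hairbrush) is moved more than 25 mm or tipped (distance of any of pump_bottle, tumbler, hairbrush from where it was at the start of the episode above 0.025 m or angle between any of pump_bottle, tumbler's own z axis and vertical above 0.4 rad).
It also fails if it takes over 64 s, if anything falls off the work surface, if the arm or the gripper's body presses on something with over 40 N, if the wrist force passes 120 N, or if a joint passes its speed limit or range.

## Robot

A 6-joint arm with a two-finger parallel gripper is mounted at the origin on the work surface. World frame = base frame: x ahead of the robot, y to its left, z up, the work surface at z = 0. Lengths are in m, angles in rad, forces in N, time in s.
With the tool pointing down it reaches from about 0.325 to 0.9 m from the base axis. Payload 6.1 kg.
Tool frame: the origin (TCP) lies midway between the tips of the shut fingers; the grasp point (between the pads) lies 19 mm behind it; x points along the fingers, y is the direction in which the jaws open and shut, and the axes are right-handed (so a half turn about x gives the same grasp; the last joint's range is limited). The gripper opens to 85 mm and grips with 20 to 120 N. Pads are 22 mm wide; open, the fingers measure 114 mm over their backs; the gripper's body (76 mm by 85 mm) begins 54 mm behind the grasp point. The pads swing forward as they close: fully open they stand 13 mm farther back than shut.
Start: joints at [0.981, 0.22, 1.526, -0, 1.395, -0.126], TCP at [0.28, 0.559, 0.231] pointing down, gripper open.
Joint ranges: [-2.98, 2.98], [-0.91, 2.08], [0.09, 2.57], [-1.24, 4.39], [0.2, 2.65], [-2.68, 2.68]. Speed limits (rad/s): [2.57, 2.57, 3.01, 3.14, 3.14, 3.14].

## Interface

Orientations are given as [roll, pitch, yaw] about the fixed x, y, z axes, in that order (R = Rz(yaw) Ry(pitch) Rx(roll)).
In Python, from plant import movep, move_l, set_joints, gripper_to, hold, inverse_kinematics, observe, get_image, get_calibration, Unreachable, job_done gives the robot as it stands. Calls block until the motion is done:
- movep(position, orientation): joint-space move of the TCP to a pose.
- move_l(position, feed=0.15, rotation=None, max_force=None): straight line of the TCP; rotation=None keeps the orientation; feed is the mean speed in m/s. With max_force (N) it stops when the force on the tool has changed by that much, and returns True; else False.
- set_joints(angles): joint-space move.
- gripper_to(opening, f_grip=None): finger opening in m; f_grip is the grip in N (None keeps the last); returns when the fingers have stopped.
- hold(seconds).
- inverse_kinematics(position, orientation): joint angles nearest the present ones, or None.
- observe(): the state.
- get_image(name): name is "scene" or "top" or "wrist"; returns (picture, depth): 400x640x3 uint8, red, green, blue; 400x640 float32, m along the optical axis (not along the pixel's ray), 0 where there is no reading.
- get_calibration(name): a dict with "intrinsics" (3x3 intrinsics, pixels), "world_from_camera" (4x4, takes a point from camera to world coordinates). Camera axes: x right, y down, z forward; pixel columns grow to the right and rows downward; lengths in m; the calibration is good to about 2 mm. The wrist camera is an equidistant fisheye: a pixel r from the principal point sees the ray r / f radians off the axis. A picture is of the moment at which its call begins: read the wrist's pose just before it. get_calibration takes no time and is no camera call; for the wrist camera it gives the pose at the moment of the call.
A pose or a line that the arm cannot do raises Unreachable and nothing moves.
- job_done(): hands the job in, once; it reports no verdict.
The state is a dict: "time_s": time; "q": joint angles; "joint_velocities": joint speeds; "joint_torque": joint torques, N m; "eef_pos": TCP position; "tcp_rot": TCP orientation; "ft_force": force on the tool from outside, world axes, zero at the start; "torque": the same for the moment, N m; "opening": finger opening in m.
Only numpy, scipy, OpenCV 4.12 (cv2) and the standard library are available. Lean on these libraries where they do the work, as an engineer would, in place of code of your own. Each camera call takes 0.05 s, during which the arm holds its last target.

## Working session

There is one attempt and no reset: what is moved stays moved. The work goes in short steps, each a Python script; the robot and the scene stay as the last script left them, time stands still between calls to the robot, and variables do not carry over. Pictures are saved under pics/ and viewed, and the job is handed in when it is done.

```bash
ls; mkdir -p pics; python3 - <<'E'
from plant import *
import cv2,numpy as np
for n in ["scene","top"]:
    im,d=get_image(n); cv2.imwrite(f"pics/{n}0.png",im[:,:,::-1]); np.savez(f"{n}0.npz",im=im,d=d)
    c=get_calibration(n); print(n,c)
print(observe())
E
```

```text
pics
scene {'intrinsics': array([[439.95819251,   0.        , 319.51586897],
       [  0.        , 439.95819251, 207.60312415],
       [  0.        ,   0.        ,   1.        ]]), 'world_from_camera': array([[-0.75787167,  0.4760662 , -0.44608464,  1.02094088],
       [ 0.65210445,  0.57347974, -0.49586366,  0.56314444],
       [ 0.01975657, -0.6666948 , -0.74506894,  0.89969361],
       [ 0.        ,  0.        ,  0.        ,  1.        ]])}
top {'intrinsics': array([[369.18110534,   0.        , 321.37754728],
       [  0.        , 369.18110534, 195.73668772],
       [  0.        ,   0.        ,   1.        ]]), 'world_from_camera': array([[-0.00961458, -0.98365436,  0.17981004,  0.32175404],
       [-0.99988463,  0.01157189,  0.00983967,  0.03727634],
       [-0.01175957, -0.17969469, -0.98365214,  1.24921029],
       [ 0.        ,  0.        ,  0.        ,  1.        ]])}
{'time_s': 0.1, 'q': array([ 9.80923934e-01,  2.21124308e-01,  1.52753908e+00,  1.01130745e-05,
        1.39470915e+00, -1.26081445e-01]), 'joint_velocities': array([ 0.00125917, -0.00263635, -0.00327739,  0.00070562,  0.0001741 ,
       -0.00095132]), 'joint_torque': array([ 1.50853739e-03, -4.98240709e+01, -3.90549231e+01, -1.35028722e-04,
        5.64492497e-03, -1.59832518e-05]), 'eef_pos': array([0.27926216, 0.55850905, 0.23030044]), 'tcp_rot': array([-1.70246994,  1.56901641, -2.16626267]), 'ft_force': array([-0.24439807,  0.59643022,  0.21865856]), 'torque': array([-0.00092352,  0.02388692,  0.04125639]), 'opening': 0.08502287380541063}
```

View pics/scene0.png

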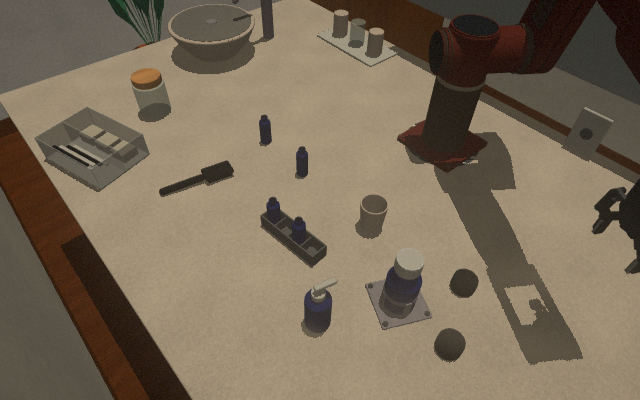

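View pics/top0.png

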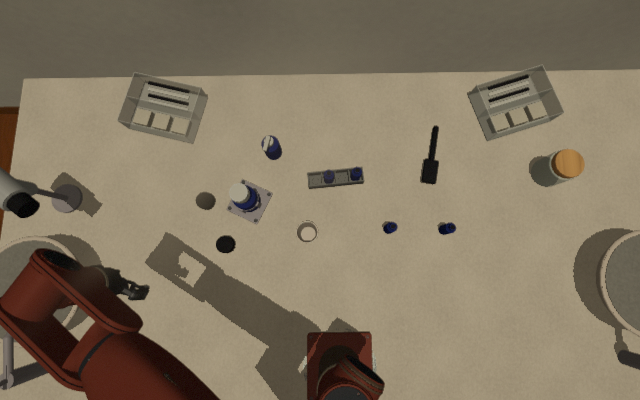

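The scene view shows the white cap on the refill bottle at (408,262), the rack at (293,235) and the spares at (265,130) and (302,162). In the top view the rack is at (335,178) with bottles at (328,177) and (356,174), and the spares are at (390,228) and (447,229). The cap look-alikes are dark discs at top (205,201) and (226,244). Only the disc at top (238,190) is white and sits on the refill. I'll check that in an enlarged crop while measuring.

```bash
cat > h.py <<'E'
import numpy as np,cv2
def cloud(d,c):
    K=c["intrinsics"];T=c["world_from_camera"]
    v,u=np.mgrid[:d.shape[0],:d.shape[1]]
    p=np.stack([(u-K[0,2])/K[0,0]*d,(v-K[1,2])/K[1,1]*d,d],-1)
    return p@T[:3,:3].T+T[:3,3]
E
python3 - <<'E'
from plant import *
from h import *
ims=[]
for n,box in [("top",(180,140,300,280)),("scene",(340,230,500,370)),("top",(290,150,380,250)),("scene",(240,180,400,270))]:
    z=np.load(n+"0.npz");im=z["im"];x0,y0,x1,y1=box
    ims.append(cv2.resize(im[y0:y1,x0:x1],(400,300),interpolation=cv2.INTER_CUBIC))
cv2.imwrite("pics/crop.png",np.vstack([np.hstack(ims[:2]),np.hstack(ims[2:])])[:,:,::-1])
for n in ["top","scene"]:
    z=np.load(n+"0.npz");P=cloud(z["d"],get_calibration(n));np.save(n+"P.npy",P)
    hsv=cv2.cvtColor(z["im"],cv2.COLOR_RGB2HSV)
    m=((hsv[...,0]>105)&(hsv[...,0]<135)&(hsv[...,1]>90)).astype(np.uint8)
    k,l,s,ce=cv2.connectedComponentsWithStats(m)
    for i in range(1,k):
        if s[i,4]<25: continue
        q=P[l==i]; t=q[q[:,2]>q[:,2].max()-.012]
        print(n,ce[i].round(),s[i,4],"mean",q.mean(0).round(3),"zmax",q[:,2].max().round(3),"top",t.mean(0).round(4),len(t))
    for nm,(u,v) in {"top":{"cap":(238,190),"grey":(205,201),"blk":(226,244)},"scene":{"cap":(408,262),"d1":(463,283),"d2":(450,344)}}[n].items():
        print(n,nm,P[v,u].round(3),z["im"][v,u])
E
```

```text
top [274. 146.] 70 mean [0.693 0.2   0.115] zmax 1.249 top [0.3218 0.0373 1.2492] 1
top [356. 174.] 76 mean [ 0.606 -0.064  0.073] zmax 0.105 top [ 0.6114 -0.0659  0.098 ] 11
top [248. 201.] 182 mean [0.518 0.279 0.104] zmax 1.249 top [0.3218 0.0373 1.2492] 1
top [389. 228.] 87 mean [ 0.431 -0.166  0.072] zmax 0.099 top [ 0.4366 -0.1721  0.0952] 19
top [446. 229.] 115 mean [ 0.426 -0.349  0.061] zmax 0.096 top [ 0.4301 -0.3544  0.0905] 21
top cap [0.54  0.298 0.168] [163 156 136]
top grey [0.53  0.439 0.037] [65 56 45]
top blk [0.387 0.364 0.033] [20 20 18]
scene cap [0.544 0.303 0.171] [162 154 132]
scene d1 [0.403 0.376 0.038] [60 53 42]
scene d2 [0.542 0.449 0.033] [66 57 47]
```

View pics/crop.png

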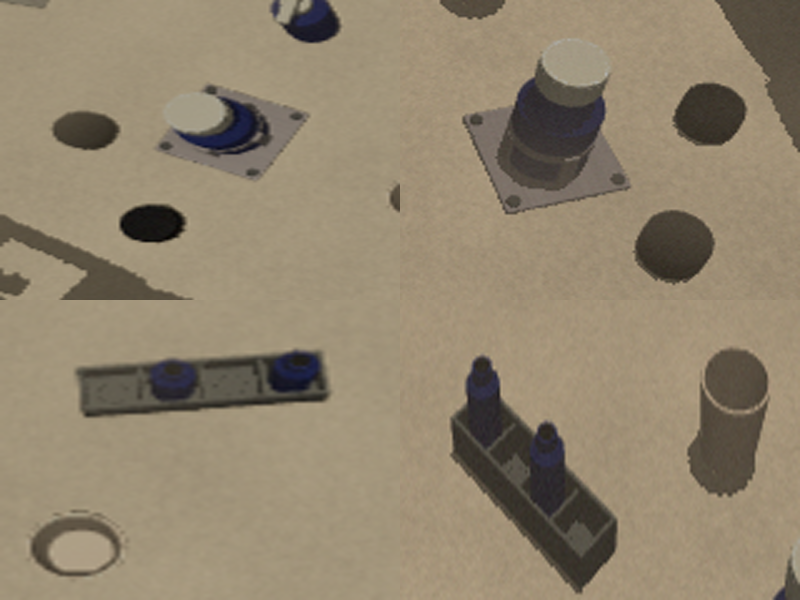

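The crops confirm it: the white disc is on the steel-plated refill, and the two discs on the counter are grey and black. The empty rack cells are the 1st and 3rd from the robot's left. Next I'll fit the geometry.

```bash
python3 - <<'E'
from plant import *
from h import *
for n in ["top","scene"]:
    P=np.load(n+"P.npy")
    def sel(x0,x1,y0,y1,z0,z1):
        return (P[...,0]>x0)&(P[...,0]<x1)&(P[...,1]>y0)&(P[...,1]<y1)&(P[...,2]>z0)&(P[...,2]<z1)
    # counter height
    m=sel(.3,.7,-.3,.5,-.02,.012); print(n,"counter z",np.median(P[m][:,2]).round(4))
    # cap
    q=P[sel(.48,.6,.24,.36,.160,.18)]; (c,r)=cv2.minEnclosingCircle(q[:,:2].astype(np.float32)); print("cap",q.mean(0).round(4),"enc",np.round(c,4),round(r,4),len(q),np.median(q[:,2]).round(4))
    # rack
    q=P[sel(.54,.68,-.12,.14,.030,.045)]
    rr=cv2.minAreaRect((q[:,:2]*1000).astype(np.float32)); print("rack",rr,len(q),q[:,2].max())
    q=P[sel(.54,.68,-.12,.14,.015,.045)]
    rr=cv2.minAreaRect((q[:,:2]*1000).astype(np.float32)); print("rack lower",rr,len(q))
    for nm,(x,y) in dict(a=(.431,-.166),b=(.426,-.349),s1=(.606,-.064),s2=(.60,.027)).items():
        q=P[sel(x-.04,x+.04,y-.03,y+.03,.05,.12)]
        q2=q[q[:,2]>.08]
        (c,r)=cv2.minEnclosingCircle(q2[:,:2].astype(np.float32)) if len(q2) else ((0,0),0)
        # circle lsq w/ known r on body 0.05-0.075
        from scipy.optimize import least_squares
        b=q[(q[:,2]<.074)]
        s=least_squares(lambda p:np.hypot(b[:,0]-p[0],b[:,1]-p[1])-.017,[x,y],loss="soft_l1",f_scale=.002)
        print(nm,"neck",np.round(c,4),round(r,4),len(q2),"bodyfit",s.x.round(4),len(b),"mean|res|",np.abs(s.fun).mean().round(4))
E
```

```text
top counter z -0.0001
cap [0.5337 0.2969 0.1675] enc [0.5345 0.2969] 0.0291 287 0.1678
rack ((608.9908447265625, 2.11724853515625), (51.750614166259766, 187.38143920898438), 5.3198065757751465) 263 0.04443126567661082
rack lower ((608.9908447265625, 2.11724853515625), (51.750614166259766, 187.38143920898438), 5.3198065757751465) 368
a neck [ 0.4335 -0.1721] 0.014 48 bodyfit [ 0.4351 -0.1738] 14 mean|res| 0.0004
b neck [ 0.4301 -0.3569] 0.0128 53 bodyfit [ 0.4304 -0.3594] 30 mean|res| 0.0007
s1 neck [ 0.6149 -0.0665] 0.0163 72 bodyfit [ 0.6163 -0.0668] 21 mean|res| 0.0005
s2 neck [0.6067 0.0259] 0.0169 74 bodyfit [0.6076 0.0251] 15 mean|res| 0.0003
scene counter z 0.002
cap [0.5362 0.3011 0.1691] enc [0.5332 0.2991] 0.0306 574 0.1696
rack ((608.4845581054688, 3.64019775390625), (53.33326721191406, 191.52842712402344), 5.303405284881592) 649 0.044941894588958364
rack lower ((608.4304809570312, 3.7611312866210938), (53.40261459350586, 191.80503845214844), 5.364132404327393) 1051
a neck [ 0.4353 -0.1701] 0.0156 76 bodyfit [ 0.4333 -0.1721] 79 mean|res| 0.0015
b neck [ 0.4314 -0.3536] 0.0155 71 bodyfit [ 0.4288 -0.3576] 78 mean|res| 0.0013
s1 neck [ 0.6149 -0.0641] 0.0174 135 bodyfit [ 0.6142 -0.0654] 84 mean|res| 0.0009
s2 neck [0.6066 0.0272] 0.0177 143 bodyfit [0.6056 0.0267] 85 mean|res| 0.0008
```

Both views agree within about 3 mm. The stood bottles also land on the rack model at cells −69 and +23 mm, so the empty cells are at −23 and +69 mm. Next I check reachability.

```bash
cat >> h.py <<'E'
RY=np.radians(5.31); RC=np.array([.6088,.0028])
ex=np.array([np.cos(RY),np.sin(RY)]); ey=np.array([-np.sin(RY),np.cos(RY)])
CA=RC-.023*ey; CB=RC+.069*ey
SA=np.array([.4342,-.1727]); SB=np.array([.4300,-.3568])
CAP=np.array([.5345,.298])
PI2=np.pi/2
def rot(yaw): return [0,PI2,yaw]
E
python3 - <<'E'
from plant import *
from h import *
for nm,p in dict(SA=SA,SB=SB,CA=CA,CB=CB).items():
  for y in (RY-PI2,RY+PI2):
    for z in (.042,.19):
      q=inverse_kinematics([*p,z],rot(y)); print(nm,np.round(p,4),round(y,2),z,None if q is None else np.round(q,2))
for y in np.radians(np.arange(-180,180,30)):
    q=inverse_kinematics([*CAP,.14],rot(y)); print(round(np.degrees(y)),None if q is None else np.round(q,2))
E
```

```text
SA [ 0.4342 -0.1727] -1.48 0.042 [-0.55  0.08  2.08 -0.    0.99 -0.64]
SA [ 0.4342 -0.1727] -1.48 0.19 [-0.55 -0.13  1.97 -0.    1.3  -0.64]
SA [ 0.4342 -0.1727] 1.66 0.042 [-0.55  0.08  2.08  0.    0.99  2.5 ]
SA [ 0.4342 -0.1727] 1.66 0.19 [-0.55 -0.13  1.97  0.    1.3   2.5 ]
SB [ 0.43   -0.3568] -1.48 0.042 [-0.83  0.28  1.84 -0.    1.02 -0.93]
SB [ 0.43   -0.3568] -1.48 0.19 [-0.83  0.1   1.75 -0.    1.3  -0.93]
SB [ 0.43   -0.3568] 1.66 0.042 [-0.83  0.28  1.84  0.    1.02  2.22]
SB [ 0.43   -0.3568] 1.66 0.19 [-0.83  0.1   1.75  0.    1.3   2.22]
CA [ 0.6109 -0.0201] -1.48 0.042 [-0.16  0.39  1.7  -0.    1.05 -0.25]
CA [ 0.6109 -0.0201] -1.48 0.19 [-0.16  0.22  1.61 -0.    1.32 -0.25]
CA [ 0.6109 -0.0201] 1.66 0.042 None
CA [ 0.6109 -0.0201] 1.66 0.19 None
CB [0.6024 0.0715] -1.48 0.042 [-0.01  0.38  1.71 -0.    1.05 -0.1 ]
CB [0.6024 0.0715] -1.48 0.19 [-0.01  0.21  1.62 -0.    1.31 -0.1 ]
CB [0.6024 0.0715] 1.66 0.042 None
CB [0.6024 0.0715] 1.66 0.19 None
-180 [0.38 0.27 1.65 0.   1.23 1.95]
-150 [ 0.38  0.27  1.65 -0.    1.23  1.43]
-120 [ 0.38  0.27  1.65 -0.    1.23  0.9 ]
-90 [ 0.38  0.27  1.65 -0.    1.23  0.38]
-60 [ 0.38  0.27  1.65 -0.    1.23 -0.14]
-30 [ 0.38  0.27  1.65 -0.    1.23 -0.67]
0 [ 0.38  0.27  1.65 -0.    1.23 -1.19]
30 [ 0.38  0.27  1.65  0.    1.23 -1.71]
60 [ 0.38  0.27  1.65  0.    1.23 -2.24]
90 None
120 None
150 [0.38 0.27 1.65 0.   1.23 2.47]
```

```bash
python3 - <<'E'
from plant import *
from h import *
movep([*SA,.25],rot(RY-PI2))
move_l([*SA,.19],feed=.15)
o=observe();print(o["time_s"],o["eef_pos"],o["tcp_rot"])
c=get_calibration("wrist");im,d=get_image("wrist");print(c)
np.savez("w0.npz",im=im,d=d,T=c["world_from_camera"],K=c["intrinsics"]);cv2.imwrite("pics/w0.png",im[:,:,::-1])
E
```

```text
3.2917 [ 0.43442951 -0.17255732  0.19030471] [-2.4023225   1.57068446  2.40321833]
{'intrinsics': array([[309.70691629,   0.        , 313.00348901],
       [  0.        , 309.70691629, 195.0959401 ],
       [  0.        ,   0.        ,   1.        ]]), 'world_from_camera': array([[ 9.95671091e-01,  8.89403770e-02,  2.69942372e-02,
         4.27055957e-01],
       [ 9.29436337e-02, -9.50384607e-01, -2.96867949e-01,
        -9.71048936e-02],
       [-7.48639754e-04,  2.98091777e-01, -9.54536920e-01,
         3.33375878e-01],
       [ 0.00000000e+00,  0.00000000e+00,  0.00000000e+00,
         1.00000000e+00]])}
```

View pics/w0.png

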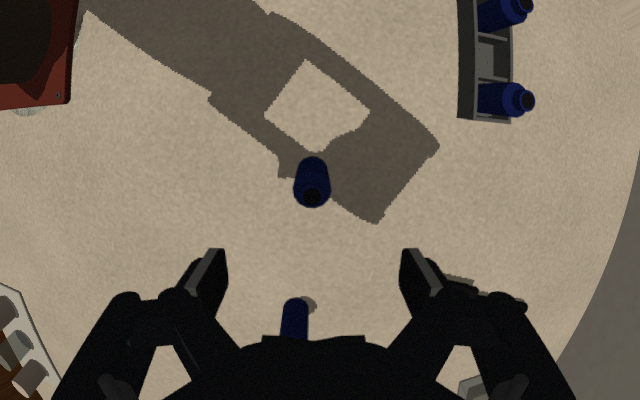

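The wrist view shows spare A at (312,182), between the open fingers (about 225 to 400), and the rack at top right. I'll cross-check its neck-top position by casting a ray to z=0.095.

```bash
cat >> h.py <<'E'
def wray(uv,K,T,z):
    x=(np.asarray(uv,float)-[K[0,2],K[1,2]]); r=np.hypot(*x); th=r/K[0,0]
    d=np.array([*(x/max(r,1e-9)*np.sin(th)),np.cos(th)]); d=T[:3,:3]@d
    return T[:3,3]+d*(z-T[2,3])/d[2]
def wpix(P,K,T):
    p=(np.asarray(P)-T[:3,3])@T[:3,:3]; h=np.hypot(p[0],p[1]); th=np.arctan2(h,p[2])
    return np.array([K[0,2],K[1,2]])+p[:2]/h*th*K[0,0]
E
python3 - <<'E'
from h import *
z=np.load("w0.npz");K,T,im=z["K"],z["T"],z["im"]
print("pred neck",wpix([*SA,.095],K,T),"base",wpix([*SA,0],K,T), "shoulder",wpix([*SA,.076],K,T))
for nm,p in dict(cA=[*CA,.04]).items(): print(nm,wpix(p,K,T))
# rack corners top
for sx,sy in((-1,-1),(1,-1)): print(wpix([*(RC+sx*.025*ex+sy*.094*ey),.04],K,T))
cv2.imwrite("pics/w0c.png",np.hstack([cv2.resize(im[140:230,260:360],(400,360)),cv2.resize(im[0:135,440:590],(400,360))])[:,:,::-1])
E
```

```text
pred neck [313.33215454 196.85622774] base [313.30870809 170.70752662] shoulder [313.32633381 190.20006587]
cA [495.46578488  56.867378  ]
[473.69252662 120.76138451]
[511.16212441 124.73195031]
```

View pics/w0c.png

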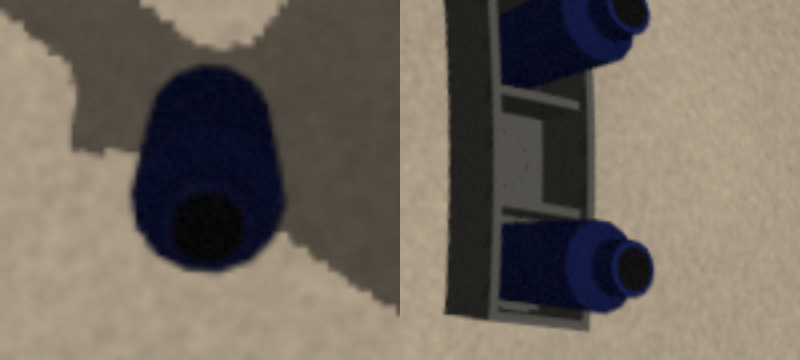

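The prediction and the image agree to about 1–2 px. Now to grasp A and carry it to above the far-left cell, CB.

```bash
python3 - <<'E'
from plant import *
from h import *
move_l([*SA,.042],feed=.15)
gripper_to(.02,f_grip=25)
print(observe()["opening"],observe()["eef_pos"])
move_l([*SA,.19],feed=.2)
movep([*CB,.19],rot(RY-PI2)); hold(.2)
o=observe();print(o["time_s"],o["eef_pos"],o["opening"])
c=get_calibration("wrist");im,d=get_image("wrist")
np.savez("w1.npz",im=im,d=d,T=c["world_from_camera"],K=c["intrinsics"])
K,T=c["intrinsics"],c["world_from_camera"]
im=np.ascontiguousarray(im)
v=im.copy()
for sx in(-1,1):
  for sy in(-.094,-.046,0,.046,.094):
    p=wpix([*(RC+sx*.025*ex+sy*ey),.04],K,T);cv2.circle(v,tuple(int(round(a)) for a in p),1,(255,0,0),-1)
cv2.imwrite("pics/w1.png",v[:,:,::-1])
cv2.imwrite("pics/w1c.png",cv2.resize(v[120:320,200:460],(780,600),interpolation=cv2.INTER_CUBIC)[:,:,::-1])
E
```

```text
0.033280236590137076 [ 0.43453327 -0.17288946  0.04243008]
7.2333 [0.60232707 0.07005959 0.19028405] 0.0333928937352546
```

View pics/w1.png

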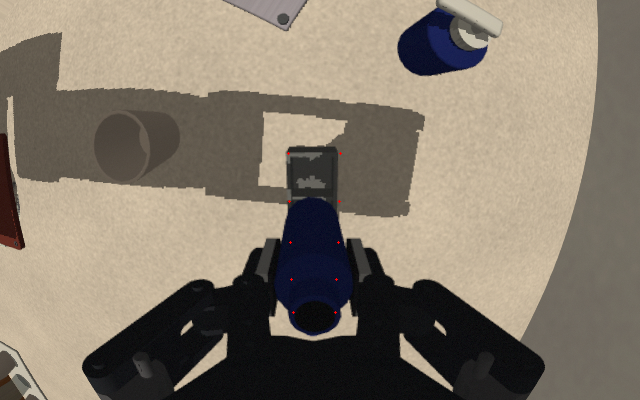

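View pics/w1c.png

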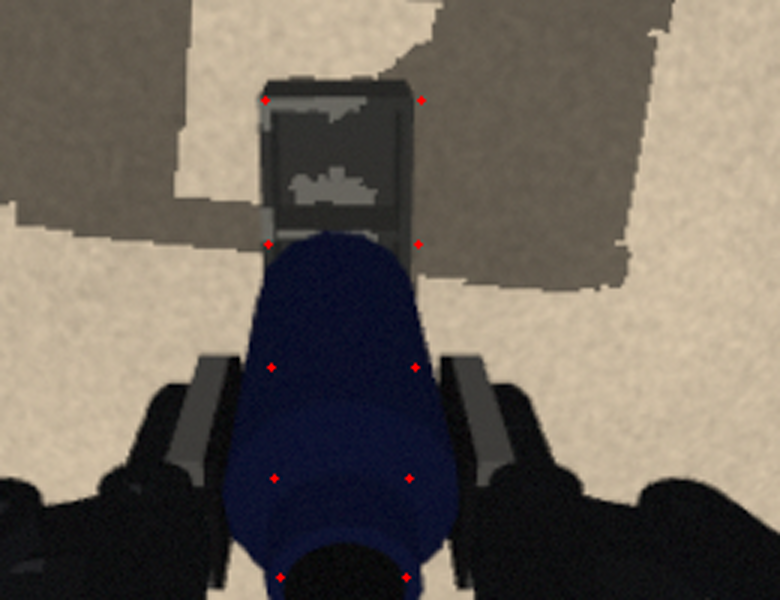

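```bash
python3 - <<'E'
from plant import *
from h import *
print(observe()["eef_pos"],observe()["time_s"])
z=np.load("w1.npz");im,K,T,d=z["im"],z["K"],z["T"],z["d"]
c=np.clip(im[130:220,265:365].astype(float)*2.2,0,255).astype(np.uint8)
cv2.imwrite("pics/w1d.png",cv2.resize(c,(700,630),interpolation=cv2.INTER_NEAREST)[:,:,::-1])
E
```

```text
[0.60237145 0.07024077 0.19031946] 7.2833
```

View pics/w1d.png

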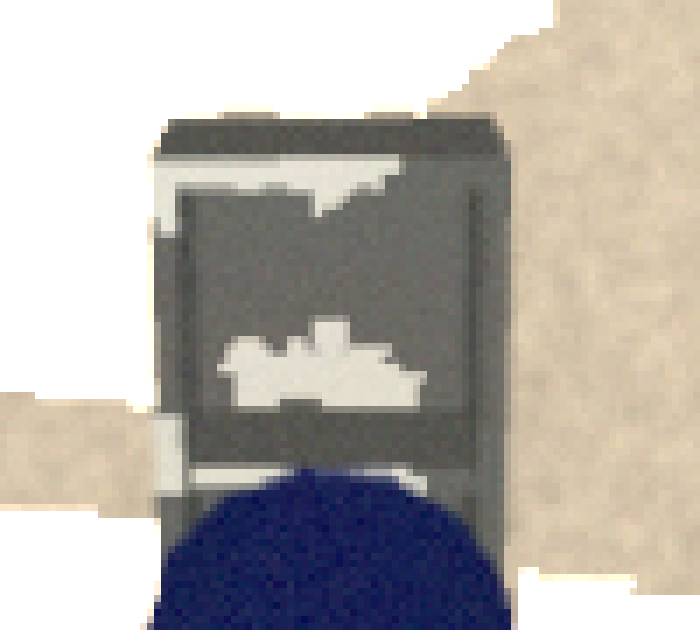

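```bash
python3 - <<'E'
from h import *
z=np.load("w1.npz");K,T=z["K"],z["T"]
f=lambda x,y:wray([x/7+265-.5,y/7+130-.5],K,T,.04)[:2]
tl,tr=f(154,154),f(511,154); lw=f(182,330);rw=f(476,330);dv=f(330,478)
for n,p in dict(tl=tl,tr=tr,l=lw,r=rw,div=dv,lo=f(157,330),ro=f(511,330)).items(): print(n,p.round(4),"rack frame",np.round([(p-RC)@ex,(p-RC)@ey],4))
E
```

```text
tl [0.574  0.0956] rack frame [-0.0261  0.0956]
tr [0.6227 0.1   ] rack frame [0.0228 0.0955]
l [0.5796 0.0711] rack frame [-0.0227  0.0707]
r [0.6205 0.0748] rack frame [0.0183 0.0706]
div [0.6022 0.0513] rack frame [-0.0021  0.0489]
lo [0.5762 0.0708] rack frame [-0.0262  0.0707]
ro [0.6254 0.0752] rack frame [0.0232 0.0706]
```

```bash
python3 - <<'E'
from plant import *
from h import *
z=np.load("w1.npz");K,T,im=z["K"],z["T"],z["im"]
t=observe()["eef_pos"]
print(wpix([t[0],t[1],t[2]+.053],K,T),wpix([t[0],t[1],t[2]-.042],K,T))
b=np.clip(im.astype(float)*3,0,255).astype(np.uint8)
cv2.imwrite("pics/w1e.png",cv2.resize(b[190:340,255:375],(480,600),interpolation=cv2.INTER_NEAREST)[:,:,::-1])
E
```

```text
[314.33658993 317.80603822] [313.82817057 221.52242585]
```

View pics/w1e.png

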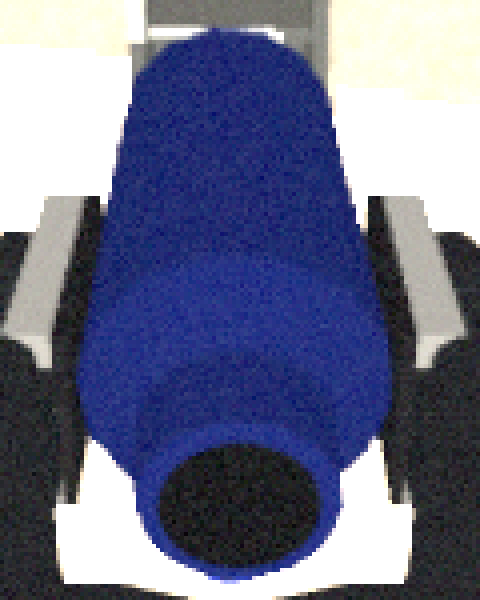

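The wrist view puts the rack about (−1, +1) mm from the depth fit once camera bias is removed, which is well inside the 4 mm slack. I'll apply that shift and insert with a force guard.

```bash
sed -i 's/RC=np.array(\[.6088,.0028\])/RC=np.array([.6079,.0041])/' h.py
cat > ins.py <<'E'
from plant import *
from h import *
def insert(C):
    move_l([*C,.094],feed=.15); hold(.15)
    e=observe()["eef_pos"]; print("above",e.round(4),"want",C.round(4))
    C2=C+(C-e[:2])
    move_l([*C2,.092],feed=.05)
    print("hit",move_l([*C2,.0465],feed=.08,max_force=8))
    o=observe();print("at",o["eef_pos"].round(4),o["ft_force"].round(2),o["time_s"])
    return C2
E
python3 - <<'E'
from ins import *
insert(CB)
im,d=get_image("wrist");cv2.imwrite("pics/w2.png",cv2.resize(im[100:400,150:500],(700,600))[:,:,::-1])
E
```

```text
above [0.6027 0.0728 0.0957] want [0.6015 0.0728]
hit True
at [0.5982 0.0727 0.0456] [-1.52 -0.34  4.86] 9.0333
```

View pics/w2.png

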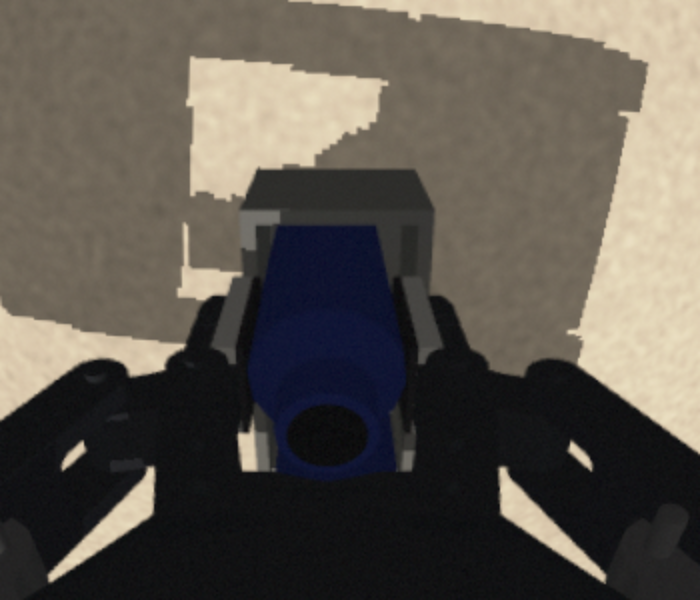

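The bottle is in the cell with its base down, and sits about 3 mm to −x. I'll recentre it and release.

```bash
python3 - <<'E'
from ins import *
move_l([*CB,.0465],feed=.05);hold(.2)
print(observe()["eef_pos"].round(4),observe()["ft_force"].round(2))
gripper_to(.075)
e=observe()["eef_pos"];print(e.round(4))
move_l([*CB,.19],feed=.2)
c=get_calibration("wrist");im,d=get_image("wrist");np.savez("w3.npz",im=im,d=d,T=c["world_from_camera"],K=c["intrinsics"])
print(observe()["time_s"])
cv2.imwrite("pics/w3.png",im[:,:,::-1])
movep([*SB,.19],rot(RY-PI2));hold(.1)
print(observe()["time_s"],observe()["eef_pos"].round(4))
c=get_calibration("wrist");im,d=get_image("wrist");K,T=c["intrinsics"],c["world_from_camera"]
print("pred neck",wpix([*SB,.095],K,T))
cv2.imwrite("pics/w4.png",im[:,:,::-1])
E
python3 - <<'E'
import cv2,numpy as np
a=cv2.imread("pics/w3.png");b=cv2.imread("pics/w4.png")
cv2.imwrite("pics/w34.png",np.hstack([cv2.resize(a[130:400,220:420],(400,540)),cv2.resize(b[150:250,270:350],(400,540))]))
E
```

```text
[0.6011 0.0728 0.0459] [ 0.75  0.52 -0.54]
[0.6016 0.0728 0.0466]
10.9333
12.725 [ 0.4307 -0.356   0.19  ]
pred neck [312.60748693 197.75576608]
```

View pics/w34.png

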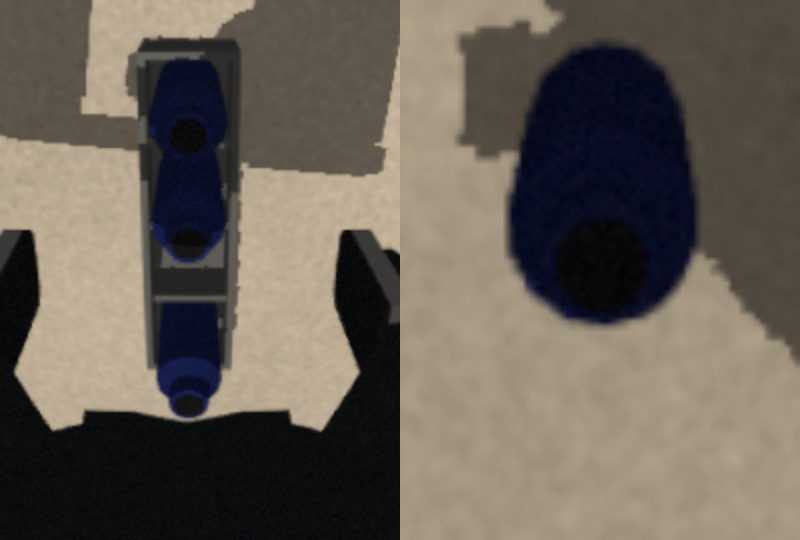

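A is upright in its cell. B's neck is at (310,199) against a predicted (312.6,197.8), which is about 1 mm off. Now I do the same for B.

```bash
sed -i 's/C2=C+(C-e\[:2\])/C2=C/; s/hold(.15)/hold(.3)/' ins.py
python3 - <<'E'
from ins import *
move_l([*SB,.042],feed=.15)
gripper_to(.02,f_grip=25)
print(observe()["opening"])
move_l([*SB,.19],feed=.2)
movep([*CA,.19],rot(RY-PI2))
hold(.1)
im,d=get_image("wrist");cv2.imwrite("pics/w5.png",cv2.resize(im[100:400,150:500],(700,600))[:,:,::-1])
print(observe()["time_s"],observe()["eef_pos"].round(4))
E
```

```text
0.0332898033959519
16.8167 [ 0.6099 -0.0202  0.19  ]
```

View pics/w5.png

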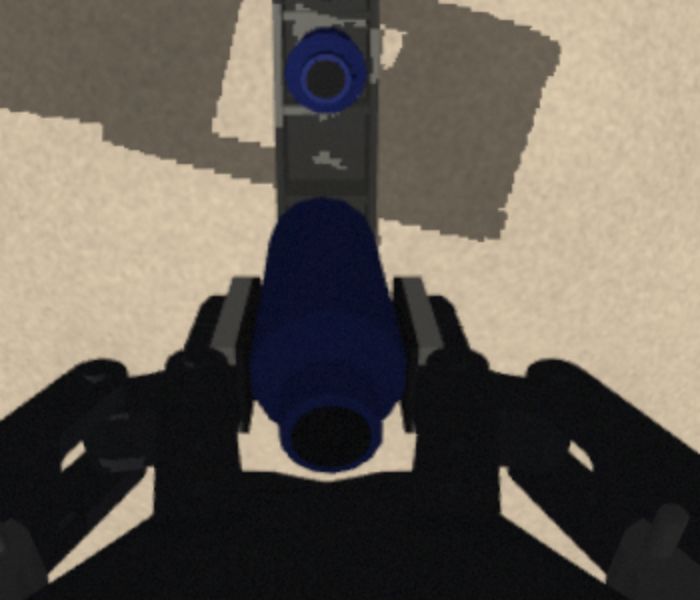

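```bash
python3 - <<'E'
from ins import *
insert(CA)
im,d=get_image("wrist");cv2.imwrite("pics/w6.png",cv2.resize(im[100:400,150:500],(700,600))[:,:,::-1])
E
```

```text
above [ 0.6106 -0.0189  0.095 ] want [ 0.61   -0.0188]
hit True
at [ 0.6077 -0.0186  0.0459] [-1.16 -0.47  2.74] 18.7083
```

View pics/w6.png

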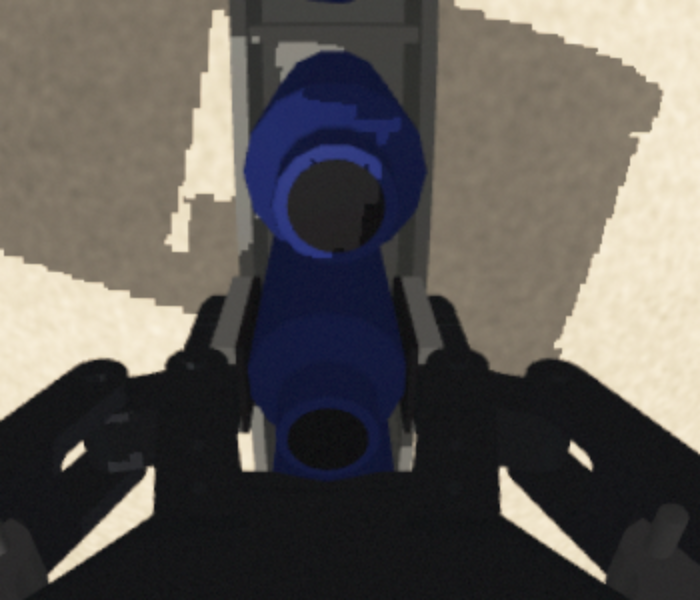

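```bash
python3 - <<'E'
from ins import *
move_l([*CA,.0465],feed=.05);hold(.2)
print(observe()["eef_pos"].round(4))
gripper_to(.075)
move_l([*CA,.25],feed=.25)
im,d=get_image("wrist");a=im[100:400,150:500]
movep([*CAP,.25],rot(RY-PI2)); hold(.3)
gripper_to(.085,f_grip=60)
o=observe();print(o["time_s"],o["eef_pos"].round(4),o["tcp_rot"])
c=get_calibration("wrist");im,d=get_image("wrist");K,T=c["intrinsics"],c["world_from_camera"]
print(wpix([*CAP,.168],K,T)); np.savez("w7.npz",im=im,d=d,K=K,T=T)
cv2.imwrite("pics/w7.png",np.hstack([cv2.resize(a,(350,300)),im[100:400,140:490]])[:,:,::-1])
im,d=get_image("scene");cv2.imwrite("pics/s1.png",im[:,:,::-1]);np.savez("s1.npz",im=im,d=d)
E
```

```text
[ 0.61   -0.0187  0.046 ]
22.5083 [0.5346 0.2979 0.2501] [ 1.39927403  1.57074187 -0.07906353]
[313.563157   201.79689326]
```

View pics/w7.png

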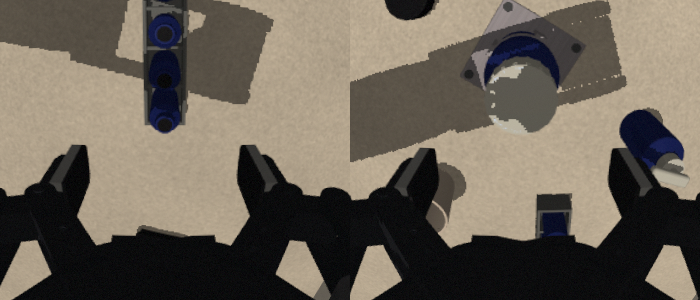

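View pics/s1.png

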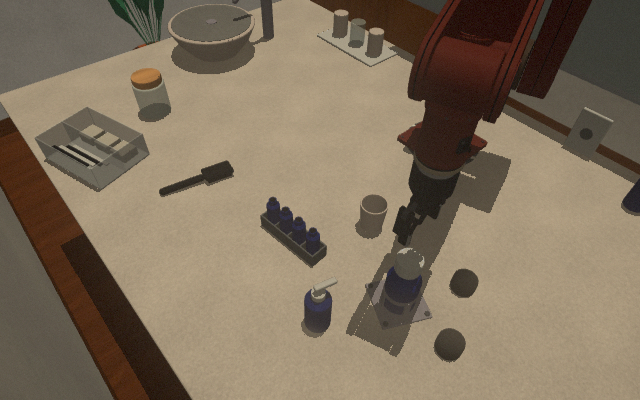

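All four rack cells are filled and everything is upright. The cap disc is at wrist pixel about (312,198). I'll refine that by ray.

```bash
python3 - <<'E'
from plant import *
from h import *
z=np.load("w7.npz");im,d,K,T=z["im"],z["d"],z["K"],z["T"]
print(T[:3,3])
m=((d>0)&(d<d[195,312]+.012)).astype(np.uint8); m[:150]=0;m[245:]=0;m[:,:260]=0;m[:,370:]=0
k,l,s,c=cv2.connectedComponentsWithStats(m);i=l[198,312];q=(l==i).astype(np.uint8)
print(s[i],c[i],d[185:215:5,312])
cn=max(cv2.findContours(q,0,2)[0],key=cv2.contourArea);(cc,r)=cv2.minEnclosingCircle(cn);print(cc,r,wray(cc,K,T,.168),"exp r",.0285/.165*K[0,0])
# each contour pt -> world at .168, circle fit
W=np.array([wray(p[0],K,T,.168)[:2] for p in cn],np.float32);print(cv2.minEnclosingCircle(W),cv2.fitEllipse(W))
v=im.copy();cv2.drawContours(v,[cn],-1,(255,0,0),1);cv2.imwrite("pics/w7c.png",cv2.resize(v[140:250,250:380],(650,550))[:,:,::-1])
# placement check, scene
S=np.load("s1.npz");P=cloud(S["d"],get_calibration("scene"))
for nm,C in dict(CA=CA,CB=CB).items():
    q=P[(np.hypot(P[...,0]-C[0],P[...,1]-C[1])<.022)&(P[...,2]>.05)&(P[...,2]<.13)];print(nm,C.round(4),q[:,2].max(),q[q[:,2]>.085].mean(0).round(4))
E
```

```text
[0.5272371  0.37334202 0.39309338]
[ 274  159   74   76 4341] [310.67956692 196.85279889] [0.23326814 0.23393    0.23527366 0.23610345 0.2371254  0.23859   ]
(310.785888671875, 196.3448944091797) 38.22755813598633 [0.53198473 0.30217032 0.168     ] exp r 53.494830995015434
((0.5320348739624023, 0.3008824586868286), 0.030578231438994408) ((0.5320407748222351, 0.3006664216518402), (0.05588893964886665, 0.05987907946109772), 1.7228728532791138)
CA [ 0.61   -0.0188] 0.10504019856293711 [ 0.613  -0.0146  0.0947]
CB [0.6015 0.0728] 0.10561781708175921 [0.604  0.0773 0.0946]
```

View pics/w7c.png

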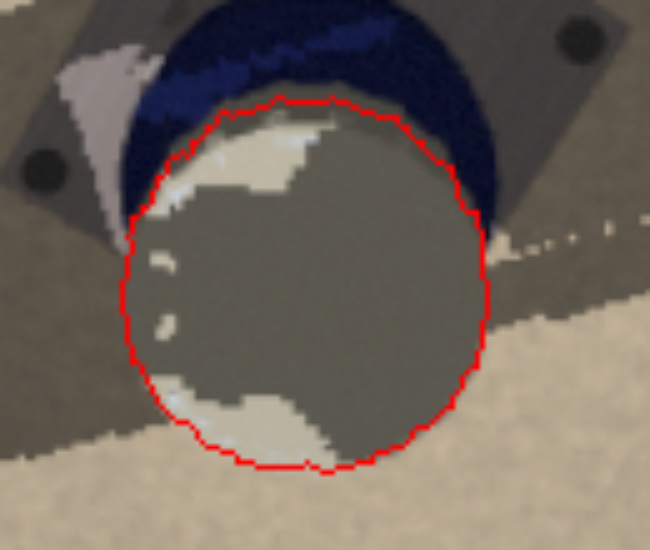

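The estimates are top (.5345,.2969), scene (.5332,.2991) and wrist about (.5325,.299), so I'll use (.5335,.2985). Now I descend and grip.

```bash
sed -i 's/CAP=np.array.*/CAP=np.array([.5335,.2985])/' h.py; python3 - <<'E'
from ins import *
move_l([*CAP,.18],feed=.15);
print(observe()["eef_pos"].round(4),observe()["ft_force"].round(2))
print("hit",move_l([*CAP,.131],feed=.08,max_force=12)); hold(.2)
f0=observe()["ft_force"];print(observe()["eef_pos"].round(4),f0.round(2))
gripper_to(.045,f_grip=25)
o=observe();print(o["time_s"],o["opening"],o["eef_pos"].round(4),(o["ft_force"]-f0).round(2),o["torque"].round(2))
im,d=get_image("wrist");cv2.imwrite("pics/w8.png",cv2.resize(im[100:400,150:500],(700,600))[:,:,::-1])
E
```

```text
[0.5338 0.2987 0.1806] [ 0.57 -0.15  0.75]
hit False
[0.534  0.2987 0.1318] [0.58 0.61 0.45]
24.5583 0.05625191267301825 [0.5336 0.2986 0.1316] [-1.77 -1.73  2.19] [-0.09  0.3  -0.01]
```

View pics/w8.png

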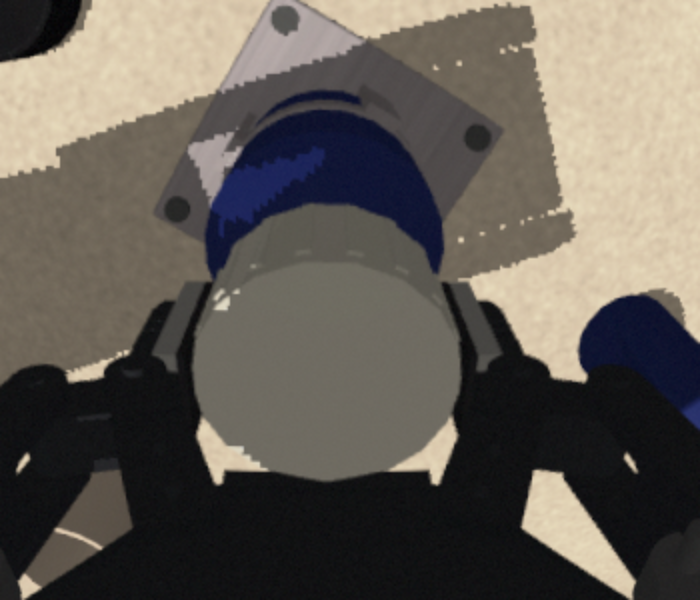

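The cap is held centrally (opening 56 mm) and the lateral force is under 2 N. I'll tighten and press.

```bash
python3 - <<'E'
from ins import *
gripper_to(.04,f_grip=80)
o=observe();z0=o["eef_pos"][2];print(o["eef_pos"].round(4),o["ft_force"].round(2),o["opening"])
h=move_l([*CAP,.131-.0055],feed=.01,max_force=25);hold(.3)
o=observe();print(h,o["time_s"],o["eef_pos"].round(4),"dz",o["eef_pos"][2]-z0,o["ft_force"].round(2),o["torque"].round(2))
E
```

```text
[0.5336 0.2986 0.1313] [-1.04 -1.89  4.14] 0.054725569287327636
False 25.825 [0.5336 0.2986 0.1261] dz -0.005187238631807506 [-3.4  -2.84  7.1 ] [-0.22  0.47  0.03]
```

```bash
python3 - <<'E'
from ins import *
z=.131-.0055
for a in (5,15,30,45,60):
    movep([*CAP,z],rot(RY-PI2+np.radians(a)))
    o=observe();print(a,round(o["time_s"],2),o["eef_pos"].round(4),o["ft_force"].round(2),o["torque"].round(2),o["opening"].round(4),o["q"][5].round(3))
    if abs(o["torque"][2])>4: break
im,d=get_image("wrist");cv2.imwrite("pics/w9.png",cv2.resize(im[100:400,150:500],(700,600))[:,:,::-1])
E
```

```text
Traceback (most recent call last):
AttributeError: 'float' object has no attribute 'round'
```

```bash
python3 - <<'E'
from ins import *
z=.131-.0055
for a in (15,30,45,60):
    movep([*CAP,z],rot(RY-PI2+np.radians(a)))
    o=observe();print(a,round(o["time_s"],2),o["eef_pos"].round(4),o["ft_force"].round(2),o["torque"].round(2),o["q"][5].round(3))
    if abs(o["torque"][2])>4: break
im,d=get_image("wrist");cv2.imwrite("pics/w9.png",cv2.resize(im[100:400,150:500],(700,600))[:,:,::-1])
E
```

```text
15 26.37 [0.5345 0.299  0.1266] [-1.11 -0.08  7.58] [-0.05  0.24  0.03] 0.026
30 26.73 [0.5347 0.2991 0.1267] [-0.51  0.21  7.14] [0.03 0.1  0.02] -0.236
45 27.08 [0.5348 0.2991 0.1267] [-0.12 -0.1   6.75] [0.03 0.14 0.05] -0.497
60 27.44 [0.5348 0.2991 0.1268] [0.56 0.67 7.61] [0.03 0.08 0.06] -0.759
```

View pics/w9.png

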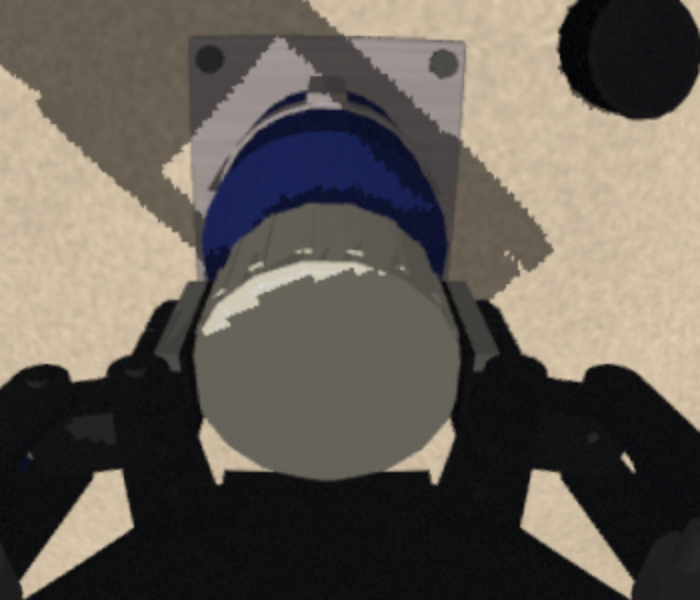

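The wrist torque stayed tiny and the cap didn't move relative to the pads. I'll lift gently with a force guard; a cap still caught would show as a downward pull.

```bash
python3 - <<'E'
from ins import *
C=CAP+[.0007,.0003]
for z in (.130,.134,.140):
    h=move_l([*C,z],feed=.03,max_force=20);o=observe();print(h,round(o["time_s"],2),o["eef_pos"].round(4),o["ft_force"].round(2),o["torque"].round(2))
    if h: break
E
```

```text
False 27.79 [0.5349 0.2992 0.1305] [0.91 0.39 4.72] [0.07 0.02 0.05]
False 28.07 [0.5344 0.2989 0.134 ] [1.47 0.29 2.25] [ 0.07 -0.19  0.02]
False 28.43 [0.5339 0.2986 0.1397] [-0.    0.76  0.24] [0.02 0.01 0.03]
```

It came free with no resistance. I'll lift on up and verify.

```bash
python3 - <<'E'
from ins import *
print(move_l([*CAP,.165],feed=.06,max_force=20)); print(move_l([*CAP,.205],feed=.08)); hold(.4)
o=observe();print(round(o["time_s"],2),o["eef_pos"].round(4),o["ft_force"].round(2),o["opening"],np.abs(o["joint_velocities"]).max())
ims=[]
for n in("wrist","scene","top"):
    im,d=get_image(n);ims.append(im);np.savez("f_"+n+".npz",im=im,d=d)
w,s,t=ims
cv2.imwrite("pics/f.png",np.vstack([np.hstack([cv2.resize(w[100:400,150:500],(400,300)),cv2.resize(s[180:340,230:443],(400,300))]),np.hstack([cv2.resize(t[120:270,200:400],(400,300)),cv2.resize(s,(400,300))])])[:,:,::-1])
for n in("scene","top"):
    P=cloud(np.load("f_"+n+".npz")["d"],get_calibration(n))
    q=P[(np.hypot(P[...,0]-CAP[0],P[...,1]-CAP[1])<.045)&(P[...,2]>.16)&(P[...,2]<.26)];print(n,np.histogram(q[:,2],np.arange(.16,.27,.01)))
    for nm,C in dict(CA=CA,CB=CB).items():
        q=P[(np.hypot(P[...,0]-C[0],P[...,1]-C[1])<.03)&(P[...,2]>.06)&(P[...,2]<.13)]
        if len(q): print(n,nm,C.round(4),np.percentile(q[:,2],98),q[q[:,2]>.085].mean(0).round(4))
E
```

```text
False
False
30.04 [0.5333 0.2984 0.2046] [-0.8  -0.24 -0.04] 0.05486647372995892 0.003034702471338163
scene (array([102,  12,   0,   0,   6,  67, 102, 109, 344,  51,   0]), array([0.16, 0.17, 0.18, 0.19, 0.2 , 0.21, 0.22, 0.23, 0.24, 0.25, 0.26,
       0.27]))
scene CA [ 0.61   -0.0188] 0.10287347818740038 [ 0.6126 -0.0145  0.0945]
scene CB [0.6015 0.0728] 0.10321732762776693 [0.6044 0.0777 0.0948]
top (array([0, 0, 0, 0, 2, 2, 2, 3, 3, 2, 0]), array([0.16, 0.17, 0.18, 0.19, 0.2 , 0.21, 0.22, 0.23, 0.24, 0.25, 0.26,
       0.27]))
top CA [ 0.61   -0.0188] 0.10235485921180361 [ 0.6095 -0.0202  0.0948]
top CB [0.6015 0.0728] 0.10175230208972803 [0.6002 0.0721 0.0944]
```

View pics/f.png

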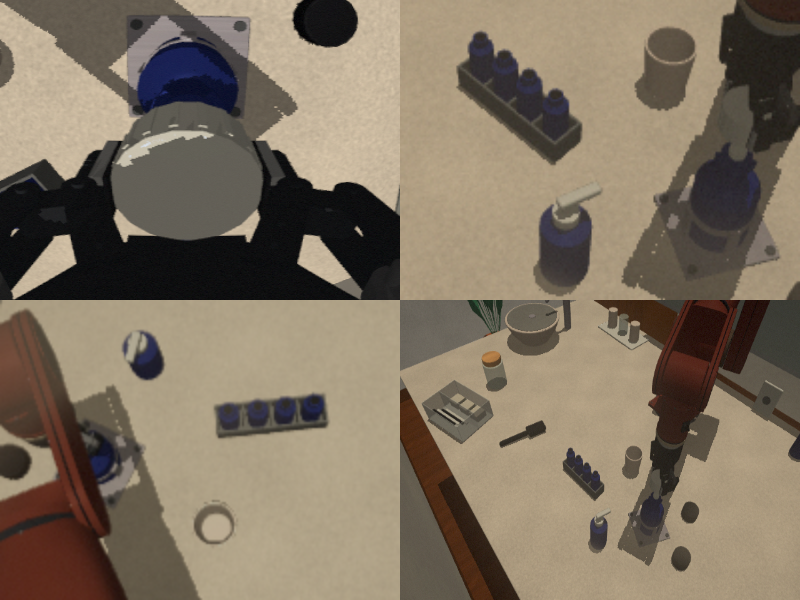

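The final views show the cap in the gripper with its top at about 0.242 m (about +74 mm). Points are missing between 0.18 and 0.20 m, so it is clear of the bottle. All four rack bottles are upright and the bystanders haven't moved. I'm handing in.

```bash
python3 - <<'E'
from plant import *
job_done(); print("ok")
E
```

```text
the job is handed in; nothing more can be done
ok
```

I stood both spare bottles in the two empty rack cells and let go of them. I then pressed the refill cap about 5 mm, twisted it 60° counter-clockwise and lifted it off. I handed the job in at about 30 s (limit 64 s), with the gripper still holding the cap; the hand-in reports no verdict.

**Last checks:**
- **Cap:** its top is about 74 mm higher than when closed, over the mouth. The arm was still, and there was a clear gap above the bottle in the scene camera.
- **Rack:** all four bottles stand upright with their tops at the right height. The bystanders look unmoved in the images.

**Checks that disagreed or are indirect:**
- **Spare positions:** the top camera puts the spares within about 1.5 mm of the cell centres, while the scene camera puts them about 5 mm off. Both are within the 10 mm limit, and the cells themselves hold a bottle to about 4 mm each way.
- **Insertion:** both insertions ended on the force guard with the bottle at floor height and about 2–3 mm off centre, so I recentred each one before letting go.
- **Twist:** I did not see the cap's own angle directly. I inferred the twist from the gripper's turn and the cap lifting off without resistance.

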